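# Load check of the measuring table

### The arm

A 7-joint arm with a two-finger parallel gripper is mounted at the origin on a cart in front of the work surface, level with it; the furniture and walls round the work are solid. World frame = base frame: x ahead of the robot, y to its left, z up, the work surface at z = 0. Lengths are in m, angles in rad, forces in N, time in s.
With the tool pointing down it reaches from about 0.35 to 0.775 m from the base axis. Payload 3.1 kg.
Tool frame: the origin (TCP) lies midway between the tips of the shut fingers; the grasp point (between the pads) lies ctrl.grasp_offset behind it (ctrl.grasp_offset is the distance from the TCP to the grasp point, in m); z points along the fingers, y is the direction in which the jaws open and shut (so a half turn about z gives the same grasp; the last joint's range is limited). The gripper opens to 85 mm and grips with 20 to 120 N. Pads are 22 mm wide; open, the fingers measure 114 mm over their backs; the gripper's body (76 mm by 85 mm) begins 54 mm behind the grasp point. The pads swing forward as they close: fully open they stand 13 mm farther back than shut.
Start: joints at [-1.193, 0.311, 0.014, 1.512, -0.004, 1.319, -0.027], TCP at [0.224, 0.502, 0.208] pointing down, gripper open.
Joint ranges: [-2.7, 2.7], [-0.3, 1.91], [-1.27, 1.3], [0.12, 2.57], [-1.44, 4.58], [0.2, 2.03], [-3.05, 3.05]. Speed limits (rad/s): [2.79, 2.79, 3.14, 3.14, 3.14, 3.14, 3.14].

### API

Orientations are given as a rotation vector (axis times angle).
In Python, from station import ctrl gives the robot as it stands. The module is installed in compiled form; this text tells all that it offers. Calls block until the motion is done:
- ctrl.goto(position, orientation): joint-space move of the TCP to a pose.
- ctrl.move_l(position, speed=0.15, orientation=None, f_stop=None): straight line of the TCP; orientation=None keeps the orientation; speed is the mean speed in m/s. With f_stop (N) it stops when the force on the tool has changed by that much, and returns True; else False.
- ctrl.goto_joints(angles): joint-space move.
- ctrl.ungrasp() and ctrl.grab(): open the fingers fully, or close them until they stop; the grip force is fixed at half the most.
- ctrl.wait(seconds).
- ctrl.solve_ik(position, orientation): joint angles nearest the present ones, or None.
- ctrl.observe(): the state.
- ctrl.read_camera(name): name is "side" or "top" or "wrist"; returns (picture, depth): 400x640x3 uint8, blue, green, red; 400x640 float32, m along the optical axis (not along the pixel's ray), 0 where there is no reading.
- ctrl.camera_info(name): a dict with "intrinsics" (3x3 intrinsics, pixels), "k1" (the pictures are not rectified: a ray, as slopes to the right and down, at radius r is drawn at 1 + k1 r^2 times it, then the intrinsics apply), "R" (3x3) and "t" (3): a world point X has camera coordinates R X + t; the wrist camera has in their place "T_tool_cam" (4x4, takes a point from camera to tool coordinates, whose origin is the TCP and whose axes are the flange's). Camera axes: x right, y down, z forward; pixel columns grow to the right and rows downward; lengths in m; the calibration is good to about 2 mm. A picture is of the moment at which its call begins: read the wrist's pose just before it. camera_info takes no time and is no camera call.
A pose or a line that the arm cannot do raises ctrl.Unreachable and nothing moves.
- ctrl.sign_off(): hands the job in, once; it reports no verdict.
Trained networks look in the newest picture that a camera, given by its name, has taken for a name from the list of things; names that differ only in an ending like _2 or _b are one class to them, and where a whole thing is asked for, a point or a joint stands for the part that bears it (a point fixed in the world has none). Each returns a list of dicts, best first, with "score" (0 to 1); they miss things now and then, are a little off and sometimes report something else, mostly with a low value. They report only what shows in the picture. A call takes as long as a camera call. They do not tell look-alikes from the thing itself.
- ctrl.recognise(camera, thing): "centre" ([column, row] in pixels, amid what is visible of it).
- ctrl.tip_of(camera, thing): "centre" ([column, row] in pixels: a listed point, or the origin of a listed thing).
The state is a dict: "time": time; "joints": joint angles; "joint_velocities": joint speeds; "joint_torque": joint torques, N m; "tcp_pos": TCP position; "eef_rot": TCP orientation; "force": force on the tool from outside, world axes, zero at the start; "wrist_torque": the same for the moment, N m; "finger_gap": finger opening in m.
Only numpy, scipy, OpenCV 4.12 (cv2) and the standard library are available. Lean on these libraries where they do the work, as an engineer would, in place of code of your own. Each camera call takes 0.05 s, during which the arm holds its last target.

### The job

Prepare and start a load check: pile all the steel load plates squarely on the load pad, edges flush with it, and turn the dial until its pointer meets the brass tab on the setting ring. With both done, start the check by pushing the limit switch's roller arm sideways (either way) until it trips at about 25 degrees, holding it there for a moment without driving it to its end stop, and let it spring back. Last, turn the dial back to its zero tick, leaving the pile in place.

Things in the scene. Friction and masses are not known exactly. Their poses are not given: they have to be found in the camera images.
- plate_0: a square ground-steel load plate, 64 x 64 mm and 14 mm thick, about 0.42 kg; all load plates are alike and three to five of them are present (None: absent). Origin at the centre of its underside, z through its thickness (either face may lie up), x and y square to its edges. Starts flat on the worktop
- plate_1: a square ground-steel load plate, 64 x 64 mm and 14 mm thick, about 0.42 kg; all load plates are alike and three to five of them are present (None: absent). Origin at the centre of its underside, z through its thickness (either face may lie up), x and y square to its edges. Starts flat on the worktop
- plate_2: a square ground-steel load plate, 64 x 64 mm and 14 mm thick, about 0.42 kg; all load plates are alike and three to five of them are present (None: absent). Origin at the centre of its underside, z through its thickness (either face may lie up), x and y square to its edges. Starts flat on the worktop
- plate_3: a square ground-steel load plate, 64 x 64 mm and 14 mm thick, about 0.42 kg; all load plates are alike and three to five of them are present (None: absent). Origin at the centre of its underside, z through its thickness (either face may lie up), x and y square to its edges. Starts flat on the worktop
- plate_4: a square ground-steel load plate, 64 x 64 mm and 14 mm thick, about 0.42 kg; all load plates are alike and three to five of them are present (None: absent). Origin at the centre of its underside, z through its thickness (either face may lie up), x and y square to its edges. Starts flat on the worktop
- pad_top (a point): centre of the top face of the load pad, 30 mm above the worktop. The top is a plain dark steel square 64 x 64 mm, the same as a plate; x and y are square to its edges. It stands on a 100 x 100 x 8 mm foot, is fixed to the worktop, and its place and yaw differ from start to start
- dial_box: fixed grey box, 100 x 100 x 40 mm, that carries the dial; origin at the centre of its underside. On its top lies a round aluminium scale (radius 46 mm, top at 42 mm) with a tick each 15 degrees; the longer, thicker tick at the box's own -x side is zero
- dial_grip (a point): middle of the dial's black bar grip, 59 mm above the worktop, on the dial's upright axis. The bar is 46 mm long (along this frame's x), 12 mm wide (along y) and 22 mm high, its top 68 mm above the worktop; a white line on its top and end points to this frame's -x and is the pointer. Below the bar lies a skirt disc of radius 25 mm, top at 46 mm above the worktop
- dial (a joint): angle of the dial in rad: 0 with the pointer at the zero tick, growing clockwise seen from above, 0 to 2.6 with a stop at each end. It stays where it is left (friction 0.04 N m) and starts at 1.7 to 2.2
- setting_ring: flat dark ring of 34 mm radius round the dial, fixed at an angle that differs from start to start (0.75 to 1.25 rad clockwise of the zero tick); origin on the dial's axis, 42 mm above the worktop. Its small brass tab (8 x 4 x 5 mm) stands at its own -x side and marks the setting: the pointer is at the tab when this frame's x and the dial_grip frame's x point the same way
- tab (a point): top of the setting ring's brass tab, 31 mm from the dial's axis, 47 mm above the worktop
- switch_body: fixed limit switch: grey housing 44 mm wide (x), 34 mm deep (y, from -5 to +29 mm), top 72 mm above the worktop, on a 90 x 70 x 6 mm foot; a short black gland sticks out at its +x side. Origin at the centre of the foot's underside. The roller arm swings in front of the housing's -y face, along this frame's x
- pivot (a point): the roller arm's hinge axis, 58 mm above the worktop, straight below the middle of the roller at rest; the axis runs along this frame's y
- roller (a point): centre of the black roller at the end of the arm, 60 mm from the hinge axis; the roller has a radius of 10 mm and is 14 mm long along the hinge axis. With the arm at rest it is straight above the pivot, 118 mm above the worktop. The 9 mm wide steel arm lies between roller and housing, 10 mm behind the roller's middle
- switch_arm (a joint): swing of the roller arm in rad: 0 upright, positive towards the switch body's +x, negative towards -x. The switch trips at 25 degrees (0.44) either way, marked by two short lines on the housing; the end stops lie at 0.95, and beyond 0.85 it counts as driven to its stop. A light spring (0.18 N m per rad, about 1.5 N at the roller when it trips) brings it back upright when released
Not all that is in view belongs to the job. What is shaped like the plate_4 but brown is not meant.

How it is judged:
On the way, in this order (a step that is already met when the one before it is completed fails the run):
1. all load plates present lie in a square pile on the pad and the dial's pointer is at the tab (horizontal distance between each of plate_0, plate_1, plate_2, plate_3, plate_4 and pad_top below 0.008 m and angle between the z axis of each of plate_0, plate_1, plate_2, plate_3, plate_4 and the z axis of pad_top, either way round below 0.06 rad and (angle between the x axis of plate_0 and the x axis of pad_top, either way round below 0.12 rad or angle between the x axis of plate_0 and the y axis of pad_top, either way round below 0.12 rad) and (angle between the x axis of plate_1 and the x axis of pad_top, either way round below 0.12 rad or angle between the x axis of plate_1 and the y axis of pad_top, either way round below 0.12 rad) and (angle between the x axis of plate_2 and the x axis of pad_top, either way round below 0.12 rad or angle between the x axis of plate_2 and the y axis of pad_top, either way round below 0.12 rad) and (angle between the x axis of plate_3 and the x axis of pad_top, either way round below 0.12 rad or angle between the x axis of plate_3 and the y axis of pad_top, either way round below 0.12 rad) and (angle between the x axis of plate_4 and the x axis of pad_top, either way round below 0.12 rad or angle between the x axis of plate_4 and the y axis of pad_top, either way round below 0.12 rad) and angle between the x axis of dial_grip and the x axis of setting_ring, either way round below 0.11 rad), for 0.2 s.
2. the roller arm is pushed past its trip angle while the dial is still at the tab (angle between the x axis of dial_grip and the x axis of setting_ring, either way round below 0.11 rad and (value of joint switch_arm above 0.44 rad or value of joint switch_arm below -0.44 rad)), for 0.2 s.
At the end, for the whole second after the job is handed in: all plates present lie at rest in one flat pile, each within 8 mm of the pad's centre and square to it within 0.12 rad; the dial is within 0.12 rad of zero (it was within 0.11 of the tab until the trip); the roller arm is upright within 0.1 rad (horizontal distance between each of plate_0, plate_1, plate_2, plate_3, plate_4 and pad_top below 0.008 m and angle between the z axis of each of plate_0, plate_1, plate_2, plate_3, plate_4 and the z axis of pad_top, either way round below 0.06 rad and (angle between the x axis of plate_0 and the x axis of pad_top, either way round below 0.12 rad or angle between the x axis of plate_0 and the y axis of pad_top, either way round below 0.12 rad) and (angle between the x axis of plate_1 and the x axis of pad_top, either way round below 0.12 rad or angle between the x axis of plate_1 and the y axis of pad_top, either way round below 0.12 rad) and (angle between the x axis of plate_2 and the x axis of pad_top, either way round below 0.12 rad or angle between the x axis of plate_2 and the y axis of pad_top, either way round below 0.12 rad) and (angle between the x axis of plate_3 and the x axis of pad_top, either way round below 0.12 rad or angle between the x axis of plate_3 and the y axis of pad_top, either way round below 0.12 rad) and (angle between the x axis of plate_4 and the x axis of pad_top, either way round below 0.12 rad or angle between the x axis of plate_4 and the y axis of pad_top, either way round below 0.12 rad) and value of joint dial below 0.12 rad and value of joint switch_arm between -0.1 and 0.1 rad and linear speed of each of plate_0, plate_1, plate_2, plate_3, plate_4 below 0.02 m/s); the robot touches nothing.
It fails at once if the roller arm is driven to its end stop (beyond 0.85 rad) (value of joint switch_arm above 0.85 rad or value of joint switch_arm below -0.85 rad).
Of plate_0, plate_1, plate_2, plate_3, plate_4 only 3 to 5 are there at a start; the rules pass over those that are not, and their reading is None.
At some moment in a run one of plate_0, plate_1, plate_2, plate_3, plate_4 may be knocked a few centimetres aside while the robot is not near it.
Once in a run the grip may slacken for a moment while it holds something.
It also fails if it takes over 210 s, if anything falls off the work surface, if the arm or the gripper's body presses on something with over 40 N, if the wrist force passes 120 N, or if a joint passes its speed limit or range.

## Working session

There is one attempt and no reset: what is moved stays moved. The work goes in short steps, each a Python script; the robot and the scene stay as the last script left them, time stands still between calls to the robot, and variables do not carry over. Pictures are saved under pics/ and viewed, and the job is handed in when it is done.

```bash
mkdir -p pics; ls
cat > h.py <<'E'
import numpy as np,cv2
from station import ctrl
def save(n,im,s=1):
    cv2.imwrite(f'pics/{n}.png',im if s==1 else cv2.resize(im,None,fx=s,fy=s,interpolation=cv2.INTER_CUBIC))
E
python3 - <<'E'
from h import *
print(ctrl.observe())
for c in ('side','top','wrist'):
    im,d=ctrl.read_camera(c); save(c+'0',im); np.save(c+'0.npy',d); print(c,ctrl.camera_info(c))
print(ctrl.grasp_offset, ctrl.observe()['time'])
E
```

```text
pics
{'time': 0.0, 'joints': array([-1.19270896,  0.31173623,  0.01400297,  1.51305085, -0.00436545,
        1.31920563, -0.02718465]), 'joint_velocities': array([-0.00113781, -0.00053089, -0.00204926, -0.00032994,  0.00049905,
        0.00022068, -0.00159556]), 'joint_torque': array([-2.60951145e-05, -3.79915702e+01,  1.46096894e-01, -2.30585736e+01,
        1.23337749e-02,  1.38861741e-02,  3.05850551e-05]), 'tcp_pos': array([0.22385059, 0.50152721, 0.2071179 ]), 'eef_rot': array([-0.65435472, -3.07231758,  0.00367872]), 'force': array([-0.36316081, -0.19591954, -0.23584423]), 'wrist_torque': array([-0.02505893,  0.02406554, -0.03291325]), 'finger_gap': 0.08542926751875518}
side {'intrinsics': array([[371.42978806,   0.        , 317.30610738],
       [  0.        , 371.42978806, 203.35611945],
       [  0.        ,   0.        ,   1.        ]]), 'k1': -0.03595988075199319, 'R': array([[-9.99919240e-01, -1.27065294e-02, -2.41122126e-04],
       [-6.18445018e-03,  5.03074700e-01, -8.64220804e-01],
       [ 1.11025495e-02, -8.64149518e-01, -5.03112655e-01]]), 't': array([0.59145986, 0
[... 302 characters left out ...]
0.01242378, -0.19454326],
       [ 0.19444641,  0.0085894 , -0.98087553]]), 't': array([-0.00722507,  0.60511067,  1.24415292])}
wrist {'intrinsics': array([[276.10444409,   0.        , 322.40610955],
       [  0.        , 276.10444409, 196.39896034],
       [  0.        ,   0.        ,   1.        ]]), 'k1': -0.04873681453465199, 'T_tool_cam': array([[ 1.60915077e-04, -9.48499482e-01, -3.16778639e-01,
         8.13563654e-02],
       [ 9.99999977e-01,  1.07578031e-04,  1.85862806e-04,
        -1.11410655e-03],
       [-1.42212353e-04, -3.16778661e-01,  9.48499478e-01,
        -1.66406263e-01],
       [ 0.00000000e+00,  0.00000000e+00,  0.00000000e+00,
         1.00000000e+00]])}
0.0187 0.15
```

View pics/top0.png

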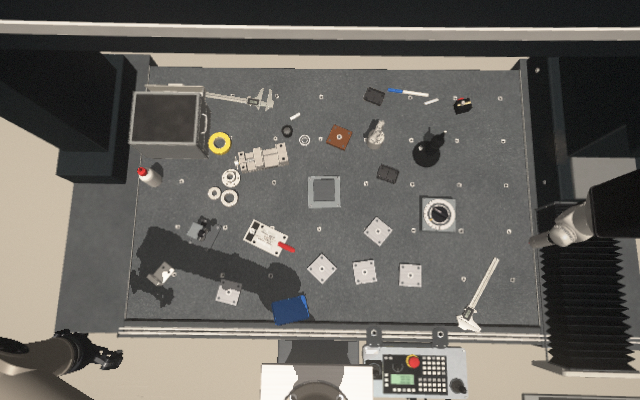

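View pics/side0.png

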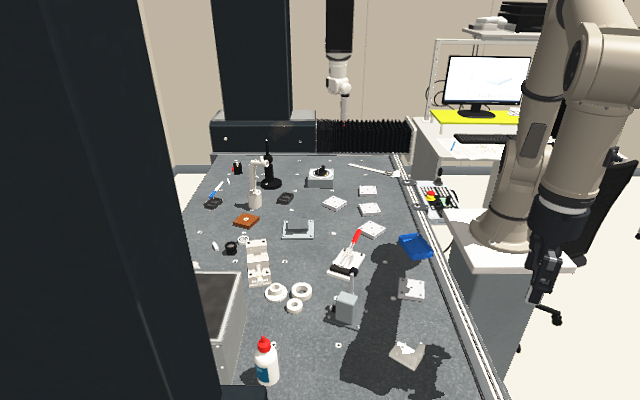

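View pics/wrist0.png

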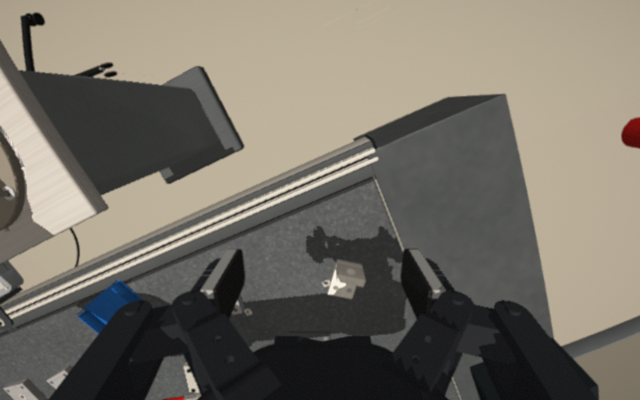

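Run:
```python
import cv2
im=cv2.imread('pics/top0.png')
cv2.imwrite('pics/top0c.png',cv2.resize(im[200:320,130:290],None,fx=5,fy=5,interpolation=3))
cv2.imwrite('pics/top0d.png',cv2.resize(im[170:300,290:470],None,fx=4.4,fy=4.4,interpolation=3))
im=cv2.imread('pics/side0.png')
cv2.imwrite('pics/side0c.png',cv2.resize(im[160:380,290:450],None,fx=2.7,fy=2.7,interpolation=3))
```

```text
(no output)
```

View pics/top0c.png

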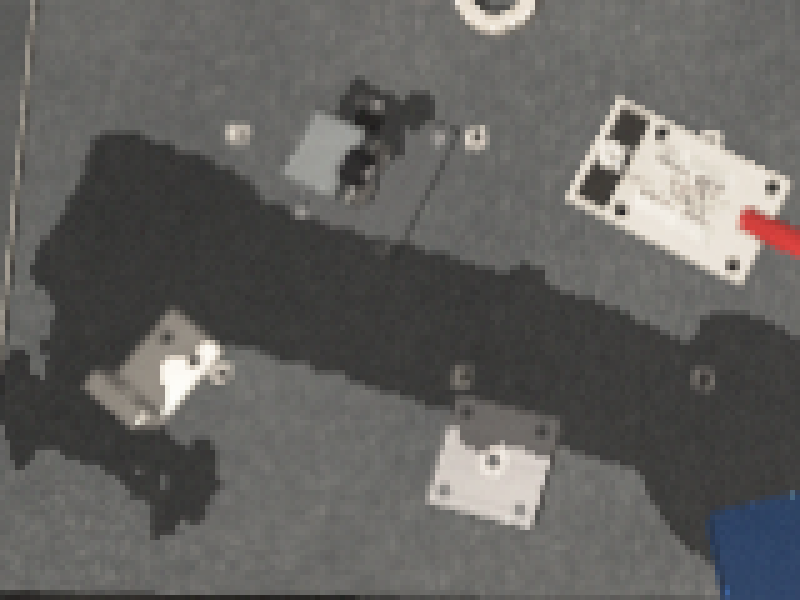

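View pics/top0d.png

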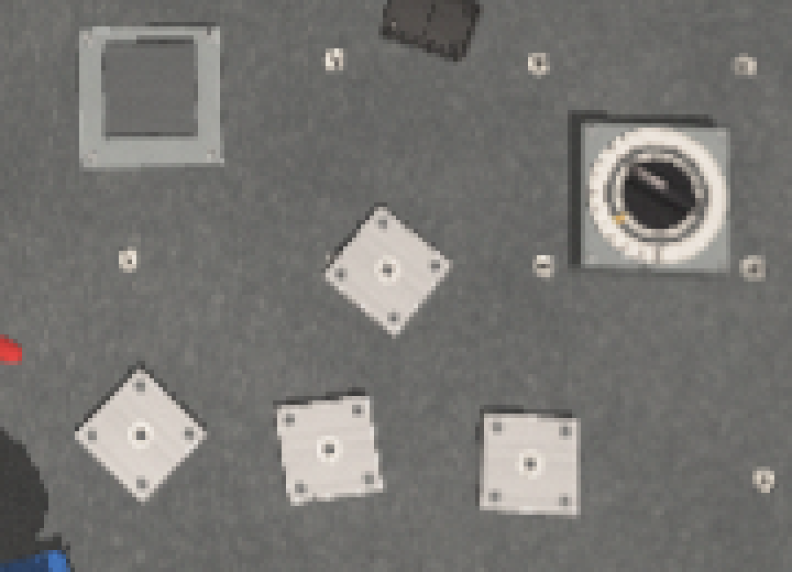

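View pics/side0c.png

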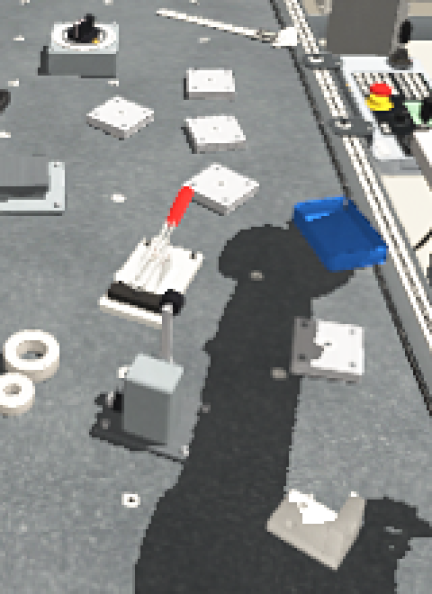

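```bash
cat >> h.py <<'E'
from scipy.spatial.transform import Rotation as Ro
def rays(cam,uv):
    """undistorted slopes for pixels"""
    ci=ctrl.camera_info(cam); K=ci['intrinsics']; k=ci['k1']
    uv=np.asarray(uv,float).reshape(-1,2)
    p=cv2.undistortPointsIter(uv.reshape(-1,1,2),K,np.array([k,0,0,0,0.]),None,None,(3,50,1e-10)).reshape(-1,2)
    return np.c_[p,np.ones(len(p))]
def campose(cam,st=None):
    ci=ctrl.camera_info(cam)
    if cam=='wrist':
        st=st or ctrl.observe()
        T=np.eye(4);T[:3,:3]=Ro.from_rotvec(st['eef_rot']).as_matrix();T[:3,3]=st['tcp_pos']
        T=T@ci['T_tool_cam']; return T[:3,:3],T[:3,3]
    R=ci['R'];return R.T,-R.T@ci['t']
def on_plane(cam,uv,z,st=None):
    R,c=campose(cam,st); d=rays(cam,uv)@R.T
    return c+d*((z-c[2])/d[:,2])[:,None]
def cloud(cam,D,st=None):
    R,c=campose(cam,st); v,u=np.mgrid[0:D.shape[0],0:D.shape[1]]
    P=(rays(cam,np.c_[u.ravel(),v.ravel()])*D.reshape(-1,1))@R.T+c
    P[D.ravel()==0]=np.nan
    return P.reshape(*D.shape,3)
def proj(cam,X,st=None):
    R,c=campose(cam,st); q=(np.asarray(X,float).reshape(-1,3)-c)@R; s=q[:,:2]/q[:,2:]
    ci=ctrl.camera_info(cam);K=ci['intrinsics']
    s=s*(1+ci['k1']*(s**2).sum(1,keepdims=True)); return s@K[:2,:2].T+K[:2,2]
E
python3 - <<'E'
from h import *
D=np.load('top0.npy');P=cloud('top',D)
for u,v in [(378,232),(321,268),(364,272),(410,274),(228,292),(230,296),(339,137),(324,190),(438,214),(318,160),(445,240),(300,250),(205,222),(200,232)]:
    print((u,v),P[v,u].round(4))
Z=P[...,2]; vis=np.clip((Z+0.01)/0.13*255,0,255); save('topz',cv2.applyColorMap(np.nan_to_num(vis).astype(np.uint8),2)[70:340,120:540],1.9)
for t in ['plate_0','pad_top','dial_grip','tab','dial_box','pivot','roller','switch_body','setting_ring']:
    print(t,[(np.round(r['centre'],1),round(r['score'],2)) for r in ctrl.tip_of('top',t)])
E
```

```text
(378, 232) [ 0.5311 -0.1784  0.0099]
(321, 268) [ 0.4215 -0.0086  0.0121]
(364, 272) [ 0.4116 -0.1354  0.0117]
(410, 274) [ 0.4078 -0.27    0.0136]
(228, 292) [0.3487 0.2626 0.0098]
(230, 296) [0.3374 0.255  0.0154]
(339, 137) [ 0.8292 -0.0598  0.0105]
(324, 190) [ 0.6538 -0.0147  0.0298]
(438, 214) [ 0.5801 -0.3477  0.0557]
(318, 160) [ 0.7571  0.0051 -0.0012]
(445, 240) [ 0.5112 -0.3806 -0.0016]
(300, 250) [ 0.4753  0.0554 -0.0053]
(205, 222) [0.5522 0.3389 0.0265]
(200, 232) [0.5098 0.3256 0.1211]
plate_0 [(array([374.2, 231.2]), 0.96), (array([230.5, 292.6]), 0.9), (array([320.7, 266.3]), 0.74), (array([408.6, 277.9]), 0.71), (array([336.2, 133.3]), 0.68), (array([361.9, 268. ]), 0.66)]
pad_top [(array([322.3, 193.8]), 0.85), (array([200.6, 236.2]), 0.58), (array([206.9, 236. ]), 0.43)]
dial_grip [(array([441.6, 211.2]), 0.66)]
tab [(array([432.4, 219.3]), 0.64)]
dial_box [(array([436.4, 214.2]), 0.58), (array([441.7, 213.4]), 0.17)]
pivot [(array([410.4, 280.1]), 0.15)]
roller [(array([199.5, 236.3]), 0.52)]
switch_body [(array([203.5, 239.6]), 0.56)]
setting_ring [(array([440.5, 211.7]), 0.54), (array([199.6, 235.7]), 0.54)]
```

View pics/topz.png

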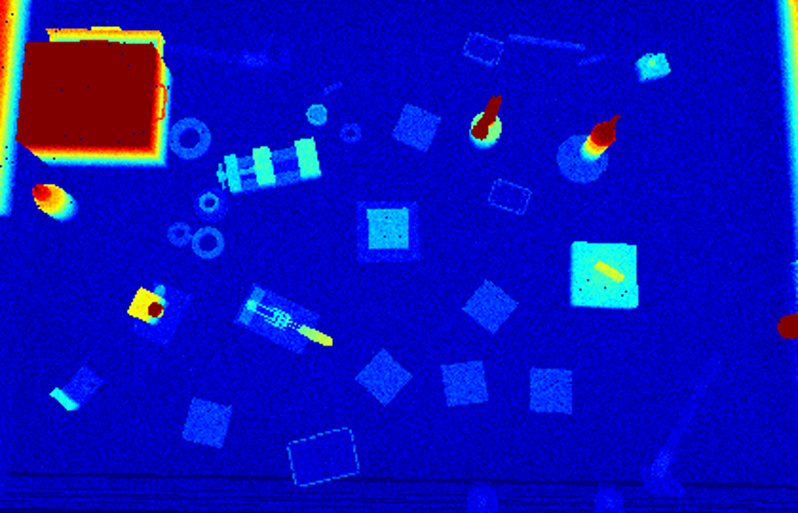

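```bash
cat >> h.py <<'E'
def fit_sq(P,xy,zlo,zhi,rad=0.06,iters=6):
    """fit 64mm square to cloud points near xy within height band; returns centre, yaw(mod 90), size"""
    m=(P[...,2]>zlo)&(P[...,2]<zhi)&(np.hypot(P[...,0]-xy[0],P[...,1]-xy[1])<rad)
    n,lab,stats,cen=cv2.connectedComponentsWithStats(m.astype(np.uint8),connectivity=4)
    if n<2: return None
    i=1+np.argmax(stats[1:,4]); m=cv2.morphologyEx((lab==i).astype(np.uint8),cv2.MORPH_OPEN,np.ones((3,3)))>0
    q=P[m][:,:2]; q=q[np.isfinite(q).all(1)]
    if len(q)<50: return None
    c=q.mean(0)
    # yaw: minimise 4th-order: for a square, mean r^4 cos4(phi-yaw) is most negative
    d=q-c; w=(d[:,0]+1j*d[:,1])**4; yaw=(np.angle(-w.mean()))/4
    r=cv2.minAreaRect((d*1000).astype(np.float32))
    return c,yaw,np.round(r[1],1),np.deg2rad(r[2]),len(q),np.median(P[m][:,2])
def down(psi): return (Ro.from_euler('z',psi)*Ro.from_euler('x',np.pi)).as_rotvec()
E
python3 - <<'E'
from h import *
P=cloud('top',np.load('top0.npy'))
f=P[70:320,140:520,2]; print('table',np.nanmedian(f))
for xy in [(.531,-.178),(.42,-.009),(.412,-.135),(.408,-.27),(.34,.258)]:
    r=fit_sq(P,xy,.008,.025); print(r[0].round(4),np.round(np.degrees(r[1]),1),r[2],np.degrees(r[3]),r[4],r[5])
print(fit_sq(P,(.654,-.015),.024,.04))
print('foot',fit_sq(P,(.654,-.015),.003,.015,.08))
print('box',fit_sq(P,(.58,-.348),.033,.06,.08))
print('bar',fit_sq(P,(.58,-.348),.06,.08,.08))
print('ikq7')
st=ctrl.observe()
for p in (-np.pi/2,0,np.pi/2,np.pi):
    q=ctrl.solve_ik([.42,0,.1],down(p)); print(p,q)
E
```

```text
table -0.000762970095356863
[ 0.5344 -0.176 ] -39.9 [63. 64.] 50.359214782714844 399 0.013244867028533003
[ 0.4231 -0.0113] -41.5 [63.2 62. ] 47.99856185913086 393 0.01302663621638045
[ 0.4138 -0.136 ] 10.8 [63.3 63.9] 8.7564697265625 444 0.012981380019821631
[ 0.404  -0.2675] 2.3 [64.1 64. ] 0.771560549736023 438 0.012888395853532852
[0.3473 0.2603] -11.9 [64.  63.3] 76.96575164794922 444 0.012625511582351034
(array([ 0.65527828, -0.01377569]), np.float64(0.03877065396831035), array([63.4, 63.8]), np.float64(0.008126620461917283), 403, np.float64(0.029072495010857624))
foot (array([ 0.65150311, -0.01490161]), np.float64(0.019431229419460513), array([99. , 98.2]), np.float64(0.01768155247309291), 438, np.float64(0.007152464566244299))
box (array([ 0.58225522, -0.35094551]), np.float64(-0.035184354850687584), array([100.2,  99.2]), np.float64(1.5353986548499994), 1014, np.float64(0.04083800824282324))
bar (array([ 0.5832759 , -0.35245535]), np.float64(0.2488085216582807), array([44.6, 12.1]), np.float64(1.0316504828059059), 67, np.float64(0.0655071624444723))
ikq7
-1.5707963267948966 [ 0.87069711  0.30666669 -1.07094594  1.97532173  0.31271515  1.03766516
  2.79883002]
0 [-0.72666817  0.17700475  0.77443046  2.02498088 -0.14739449  0.99442982
 -1.45016625]
1.5707963267948966 [-0.63499866  0.16565869  0.66684667  2.0224808  -0.1221489   0.99191541
  0.09221935]
3.141592653589793 [-0.56388294  0.15925075  0.58489204  2.02041908 -0.10487702  0.9905817
  1.6435998 ]
```

Run:
```python
from h import *
ctrl.goto([.655,-.014,.25],down(np.pi/2))
st=ctrl.observe(); im,D=ctrl.read_camera('wrist'); np.save('w1.npy',D)
print(st['time'],st['tcp_pos'],st['joints'].round(2)); save('w1',im)
P=cloud('wrist',D,st)
print(proj('wrist',[st['tcp_pos']],st))
print(fit_sq(P,(.655,-.014),.022,.045))
print('foot',fit_sq(P,(.655,-.014),.003,.018,.08))
im,D=ctrl.read_camera('top'); save('top1',im); P=cloud('top',D)
```

```text
2.9917 [ 0.65501598 -0.01182808  0.24983363] [-0.38  0.59  0.69  1.12 -0.36  1.56  0.23]
[[323.08142885 231.81460779]]
(array([ 0.65542632, -0.01332714]), np.float64(0.03750774680849204), array([64.1, 64.3]), np.float64(0.035839419629524895), 2015, np.float64(0.0307254739302677))
foot (array([ 0.65536906, -0.00745997]), np.float64(0.035639403437367934), array([100.3, 100.3]), np.float64(0.037231865889040434), 2364, np.float64(0.008707601986249647))
```

View pics/w1.png

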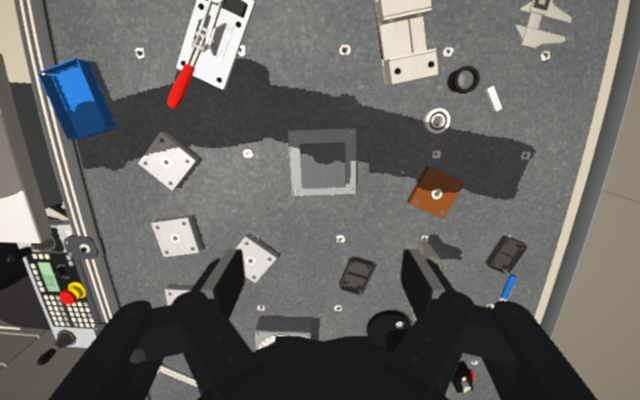

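```bash
cat >> h.py <<'E'
PAD=np.array([.6554,-.0133]);PYAW=.0375
def best_psi(xy,yaw,z=.1,ref=None):
    az=np.arctan2(xy[1],xy[0]); nat=az+np.pi/2
    k=np.round((nat-yaw)/(np.pi/2)); return yaw+k*np.pi/2
def look(tag=None):
    st=ctrl.observe(); im,D=ctrl.read_camera('wrist')
    if tag: save(tag,im)
    return st,im,cloud('wrist',D,st)
def pick(xy,yaw,zb=0.,tag=None):
    """xy coarse; zb: underside height"""
    psi=best_psi(xy,yaw)
    ctrl.ungrasp() if ctrl.observe()['finger_gap']<.08 else None
    ctrl.goto([*xy,.17+zb],down(psi)); ctrl.wait(.15)
    st,im,P=look(tag)
    r=fit_sq(P,xy,zb+.008,zb+.022,.07)
    print('wrist fit',r and (r[0].round(4),round(float(r[1]),3),r[2],round(float(r[3]),3),r[4],round(float(r[5]),4)),'tcp',st['tcp_pos'].round(4))
    if r is None or not(60<r[2].min()and r[2].max()<69): return False
    c=r[0]; yw=r[1]
    psi=yw+np.round((psi-yw)/(np.pi/2))*np.pi/2
    ctrl.goto([*c,zb+.05],down(psi))
    hit=ctrl.move_l([*c,zb-.002],speed=.1,f_stop=15)
    st=ctrl.observe(); print('down hit',hit,st['tcp_pos'].round(4))
    ctrl.grab(); ctrl.wait(.1)
    ctrl.move_l([*st['tcp_pos'][:2],zb+.09],speed=.2)
    st=ctrl.observe(); print('gap',round(st['finger_gap'],4),'F',st['force'].round(1),'t',round(st['time'],1))
    return .06<st['finger_gap']<.068
def place(k,tag=None):
    zt=.030+.014*k; psi=best_psi(PAD,PYAW)
    ctrl.goto([*PAD,zt+.06],down(psi))
    st=ctrl.observe(); print('carry gap',round(st['finger_gap'],4),'F',st['force'].round(1))
    if st['finger_gap']<.06: return False
    ctrl.move_l([*PAD,zt+.012],speed=.12); ctrl.wait(.15)
    hit=ctrl.move_l([*PAD,zt-.005],speed=.03,f_stop=6)
    st=ctrl.observe(); print('place hit',hit,st['tcp_pos'].round(4),'gap',round(st['finger_gap'],4))
    ctrl.ungrasp(); ctrl.move_l([*PAD,zt+.06],speed=.2)
    ctrl.goto([*PAD,zt+.17],down(psi)); ctrl.wait(.1)
    st,im,P=look(tag); r=fit_sq(P,PAD,zt+.008,zt+.022)
    print('pile fit',r and (r[0].round(4),round(float(r[1]),3),r[2],r[4],round(float(r[5]),4)),'t',round(st['time'],1))
    return r
E
python3 - <<'E'
from h import *
o=pick((.4231,-.0113),.81,tag='p1')
print(o)
st,im,P=look('p1b')
E
```

```text
wrist fit (array([ 0.4217, -0.0103]), -0.753, array([64.4, 64.3]), 0.824, 2744, 0.0147) tcp [ 0.4252 -0.0116  0.171 ]
down hit False [ 0.4227 -0.0103 -0.0012]
gap 0.0001 F [ 0.5 -0.3 -0.3] t 7.0
False
```

View pics/p1.png

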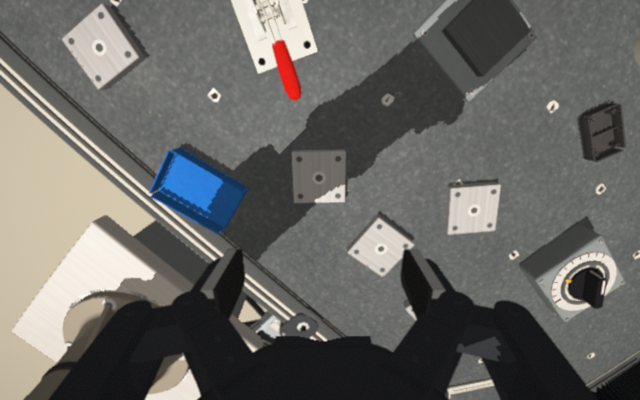

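View pics/p1b.png

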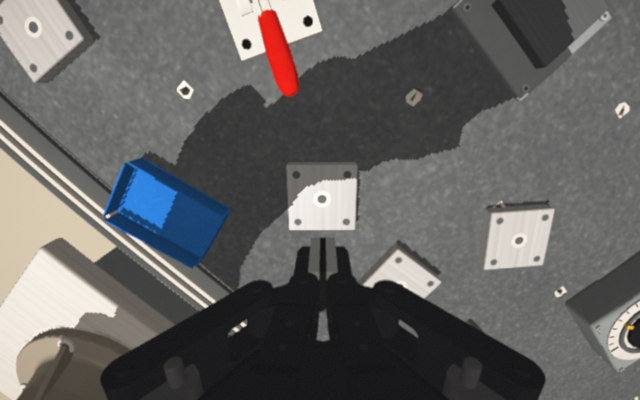

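Run:
```python
from h import *
ctrl.ungrasp()
st=ctrl.observe(); P0=st['tcp_pos']
ctrl.move_l([.4217,-.0103,.02],speed=.2)
ctrl.wait(.2)
print(ctrl.observe()['tcp_pos'], ctrl.observe()['force'])
hit=ctrl.move_l([.4217,-.0103,-.016],speed=.03,f_stop=6)
st=ctrl.observe(); print(hit,st['tcp_pos'],st['force'],st['time'])
```

```text
[ 0.42320589 -0.01022277  0.02126702] [0.30327849 0.41566352 0.48781029]
False [ 0.42189544 -0.01025745 -0.01583316] [-0.18933257  0.49944311 -0.37336086] 9.8333
```

Run:
```python
from h import *
hit=ctrl.move_l([.4217,-.0103,-.024],speed=.02,f_stop=5)
st=ctrl.observe(); print(hit,st['tcp_pos'],st['force'],st['time'])
im,D=ctrl.read_camera('side'); save('s2',im[120:320,300:560],3)
```

```text
False [ 0.42160576 -0.01037657 -0.02411762] [-0.50256719  0.17948767  0.10754281] 10.3833
```

View pics/s2.png

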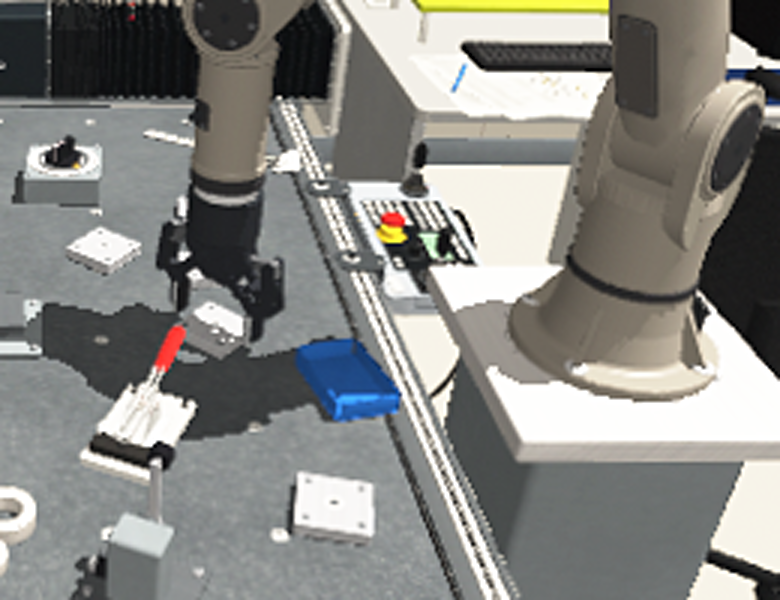

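Run:
```python
from h import *
st,im,P=look(); save('w3',im)
Q=(P-st['tcp_pos'])@Ro.from_rotvec(st['eef_rot']).as_matrix()
for s in(-1,1):
    m=(s*Q[...,1]>.036)&(s*Q[...,1]<.062)&(abs(Q[...,0])<.016)&(P[...,2]>.004)&(Q[...,2]<.0)
    q=Q[m]; print(s,len(q),np.percentile(q[:,2],[0,50,90,99,100]).round(4),(abs(q[:,1])).min(),q[q[:,2].argmax()], P[m][:,2].min())
```

```text
-1 8247 [-0.122  -0.0903 -0.0564 -0.0408 -0.0357] 0.036036204377256964 [-0.0017078  -0.04305625 -0.03570193] 0.011663154525227065
1 7914 [-0.1218 -0.0902 -0.0556 -0.0408 -0.0369] 0.03601928735864417 [-0.00729352  0.04292298 -0.03694893] 0.012910854987341097
```

View pics/w3.png

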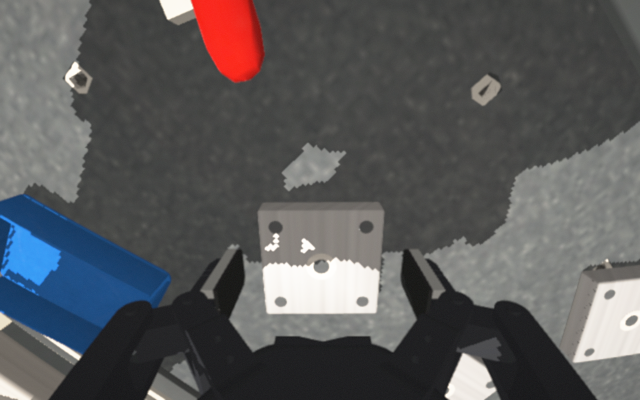

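Run:
```python
from h import *
print(ctrl.move_l([.4217,-.0103,-.027],speed=.05,f_stop=5))
ctrl.grab(); st=ctrl.observe(); print(st['finger_gap'],st['force'],st['tcp_pos'])
st,im,P=look('w4')
Q=(P-st['tcp_pos'])@Ro.from_rotvec(st['eef_rot']).as_matrix()
for s in(-1,1):
    m=(s*Q[...,1]>.025)&(s*Q[...,1]<.062)&(abs(Q[...,0])<.012)&(P[...,2]>.001)&(Q[...,2]<.0)&(s*Q[...,1]>.033)
    q=Q[m]; print(s,len(q),np.percentile(q[:,2],[50,90,99,100]).round(4), P[m][:,2].min())
```

```text
False
0.06254069197722416 [-1.57001058  0.34598297  5.16914444] [ 0.42167401 -0.01009669 -0.02657663]
-1 9557 [-0.0922 -0.0713 -0.0278 -0.0275] 0.0010027724737556587
1 9629 [-0.091  -0.063  -0.0278 -0.0276] 0.0010001013182164842
```

View pics/w4.png

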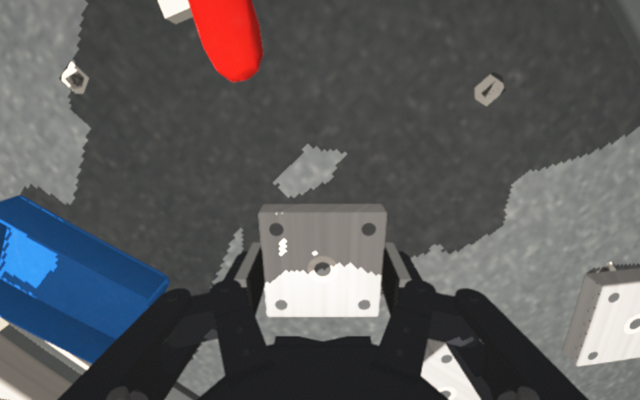

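```bash
sed -i "s/ctrl.move_l(\[\*c,zb-.002\],speed=.1,f_stop=15)/ctrl.move_l([*c,zb-OFF],speed=.1,f_stop=15)/; s/zt+.012\],speed=.12/zt-OFF+.010],speed=.12/; s/zt-.005\],speed=.03/zt-OFF-.004],speed=.03/; s/^PAD=/OFF=.0255;PAD=/; s/down(psi)); ctrl.wait(.1)\$/down(psi)); ctrl.wait(.1)/; s/zb+.05\],down/zb+.025],down/; s/zt+.06\],down(psi))/zt+.03],down(psi))/;s/zt+.06\],speed=.2/zt+.02],speed=.2/;s/zb+.09\],speed/zb+.06],speed/" h.py; grep -n "zt\|zb" h.py
python3 - <<'E'
from h import *
ctrl.move_l([.4217,-.0103,.07],speed=.2)
st=ctrl.observe(); print(st['finger_gap'],st['force'])
print(place(0,'pl0'))
E
```

```text
53:def pick(xy,yaw,zb=0.,tag=None):
54:    """xy coarse; zb: underside height"""
57:    ctrl.goto([*xy,.17+zb],down(psi)); ctrl.wait(.15)
59:    r=fit_sq(P,xy,zb+.008,zb+.022,.07)
64:    ctrl.goto([*c,zb+.025],down(psi))
65:    hit=ctrl.move_l([*c,zb-OFF],speed=.1,f_stop=15)
68:    ctrl.move_l([*st['tcp_pos'][:2],zb+.06],speed=.2)
72:    zt=.030+.014*k; psi=best_psi(PAD,PYAW)
73:    ctrl.goto([*PAD,zt+.03],down(psi))
76:    ctrl.move_l([*PAD,zt-OFF+.010],speed=.12); ctrl.wait(.15)
77:    hit=ctrl.move_l([*PAD,zt-OFF-.004],speed=.03,f_stop=6)
79:    ctrl.ungrasp(); ctrl.move_l([*PAD,zt+.02],speed=.2)
80:    ctrl.goto([*PAD,zt+.17],down(psi)); ctrl.wait(.1)
81:    st,im,P=look(tag); r=fit_sq(P,PAD,zt+.008,zt+.022)
0.0624213425892424 [-0.61944056  1.34823172 -5.23861822]
carry gap 0.0623 F [-0.7  0.6 -4.5]
place hit True [ 0.6558 -0.0133  0.0036] gap 0.0626
pile fit (array([ 0.6552, -0.0131]), 0.039, array([64. , 63.8]), 2818, 0.0447) t 15.3
(array([ 0.65523891, -0.01307615]), np.float64(0.039048880082120235), array([64. , 63.8]), np.float64(0.03718934269657243), 2818, np.float64(0.044744592809230155))
```

View pics/pl0.png

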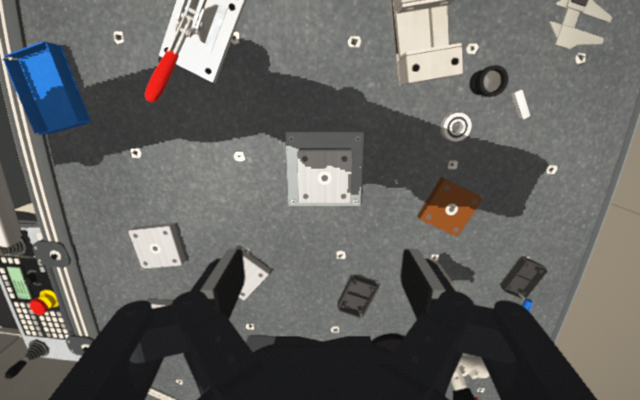

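```bash
sed -i "s/zb+.06\],speed=.2/zb+.12],speed=.25/" h.py
cat >> h.py <<'E'
def plates_top(cands):
    im,D=ctrl.read_camera('top'); P=cloud('top',D); out=[]
    for xy in cands: out.append(fit_sq(P,xy,.008,.022,.07))
    return out,im
E
python3 - <<'E'
from h import *
for k,xy in ((1,(.5344,-.176)),(2,(.4138,-.136))):
    (r,),im=plates_top([xy]); save(f'tp{k}',im)
    print('top',r and (r[0].round(4),r[1],r[2]))
    if r is None or np.linalg.norm(r[0]-xy)>.06: break
    if not pick(r[0],r[1],tag=f'pk{k}'): break
    q=place(k,f'pl{k}')
    if q is False or q is None or np.linalg.norm(q[0]-PAD)>.004: break
E
```

```text
top (array([ 0.5346, -0.1745]), np.float64(-0.6754224716006496), array([62.7, 64.1]))
wrist fit (array([ 0.5356, -0.1763]), -0.678, array([64.1, 64.1]), 0.891, 2723, 0.0147) tcp [ 0.5367 -0.172   0.1699]
down hit False [ 0.5361 -0.1766 -0.025 ]
gap 0.062 F [ 0.6  0.9 -4.3] t 18.9
carry gap 0.0619 F [ 0.3 -0.8 -3.4]
place hit True [ 0.6561 -0.0133  0.0199] gap 0.0624
pile fit (array([ 0.6557, -0.0139]), 0.028, array([64.1, 64.2]), 2796, 0.0587) t 22.3
top (array([ 0.4133, -0.1365]), np.float64(0.13507810649223082), array([63.2, 63.3]))
wrist fit (array([ 0.4129, -0.1358]), 0.159, array([63.6, 64.2]), 0.155, 2771, 0.0148) tcp [ 0.415  -0.1362  0.1705]
down hit False [ 0.4138 -0.1361 -0.0248]
gap 0.0621 F [-0.2 -0.  -4.5] t 26.1
carry gap 0.0622 F [ 0.  -1.1 -3.5]
place hit True [ 0.6561 -0.0133  0.0339] gap 0.062
pile fit (array([ 0.6555, -0.0129]), 0.034, array([64., 64.]), 2825, 0.0728) t 29.7
```

Run:
```python
from h import *
for k,xy in ((3,(.404,-.2675)),(4,(.3473,.2603))):
    (r,),im=plates_top([xy]); save(f'tp{k}',im)
    print('top',r and (r[0].round(4),r[1],r[2]))
    if r is None or np.linalg.norm(r[0]-xy)>.06: break
    if not pick(r[0],r[1],tag=f'pk{k}'): break
    q=place(k,f'pl{k}')
    if q is False or q is None or np.linalg.norm(q[0]-PAD)>.004: break
im,D=ctrl.read_camera('top'); save('top5',im,1.25)
```

```text
top (array([ 0.4061, -0.2676]), np.float64(0.011530627064295501), array([64. , 63.6]))
wrist fit (array([ 0.4056, -0.2698]), -0.047, array([64.6, 64. ]), 1.524, 2749, 0.0147) tcp [ 0.4076 -0.267   0.1701]
down hit False [ 0.4061 -0.2703 -0.0249]
gap 0.062 F [-0.1 -0.7 -5.1] t 33.8
carry gap 0.0621 F [-0.6 -1.2 -4.6]
place hit True [ 0.6561 -0.0133  0.0478] gap 0.0624
pile fit (array([ 0.6555, -0.0128]), 0.035, array([64.2, 63.7]), 2824, 0.0867) t 37.7
top (array([0.3501, 0.2694]), np.float64(-0.20460351936976873), array([45.2, 63.3]))
wrist fit (array([0.3476, 0.2609]), -0.235, array([63.8, 64.7]), 1.336, 2772, 0.0148) tcp [0.3515 0.2688 0.1703]
down hit False [ 0.3484  0.2616 -0.0248]
gap 0.0619 F [ 0.3  0.2 -4.1] t 42.0
carry gap 0.0621 F [-0.   0.3 -4. ]
place hit True [ 0.656  -0.0135  0.0619] gap 0.0623
pile fit (array([ 0.6556, -0.0141]), 0.042, array([64. , 64.2]), 2826, 0.1007) t 46.1
```

View pics/top5.png

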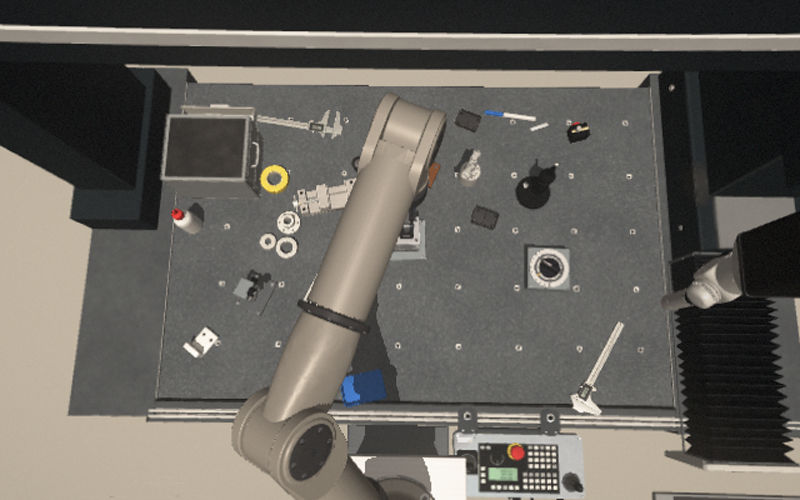

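Run:
```python
from h import *
c=np.array([.582,-.351]); psi=best_psi(c,-.035)
ctrl.goto([*c,.17],down(psi)); ctrl.wait(.5)
st,im,P=look('d1'); np.save('d1P.npy',P); np.save('d1st.npy',st,allow_pickle=True)
print(st['tcp_pos'],st['joints'].round(2),psi)
print('box',fit_sq(P,c,.033,.05,.09)); print('bar',fit_sq(P,c,.06,.08,.05))
uv=proj('wrist',[[*c,.06]],st)[0].astype(int); print(uv)
save('d1c',im[uv[1]-70:uv[1]+70,uv[0]-70:uv[0]+70],4.2)
for t in ('tab','dial_grip'): print(t,ctrl.tip_of('wrist',t))
```

```text
[ 0.58211796 -0.3508341   0.17006731] [ 0.02  0.76  0.99  1.19 -0.62  1.49  0.87] 1.5357963267948966
box (array([ 0.58384618, -0.35047685]), np.float64(-0.035886746544845874), array([ 98.9, 100.4]), np.float64(1.5351954556588263), 7002, np.float64(0.04258288449986683))
bar (array([ 0.58404239, -0.35345339]), np.float64(0.23944851455532096), array([46. , 12.2]), np.float64(1.0239967575701), 525, np.float64(0.06833669505267742))
[322 185]
tab [{'centre': [305.2, 158.6], 'score': 0.92}]
dial_grip [{'centre': [326.4, 186.1], 'score': 0.63}]
```

View pics/d1c.png

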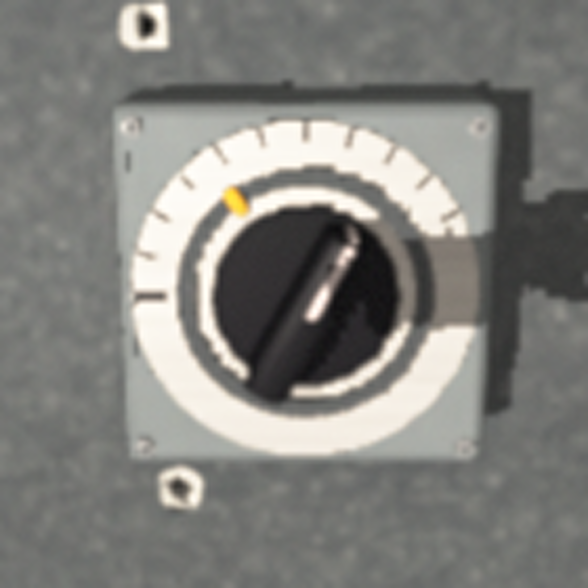

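Run:
```python
from h import *
st=np.load('d1st.npy',allow_pickle=True).item(); P=np.load('d1P.npy')
o=np.array([322-70,185-70])
f=lambda x,y,z: on_plane('wrist',[(np.array([x,y])+.5)/4.2-.5+o],z,st)[0]
tick=[f(137,297,.042),f(165,297,.042)]; tab=f(236,200,.047)
m=(P[...,2]>.062)&(P[...,2]<.075)&(np.hypot(P[...,0]-.584,P[...,1]+.353)<.035)
q=P[m][:,:2]; r=cv2.minAreaRect((q*1000).astype(np.float32)); bc=np.array(r[0])/1000; print(r)
d=q-q.mean(0); w,v=np.linalg.eigh(d.T@d); bx=v[:,1]
ptr=f(345,235,.068)
if (ptr-[*bc,.068])[:2]@bx<0: bx=-bx
# scale white circle fit by rim: rows
m=(P[...,2]>.035)&(P[...,2]<.075)&(np.hypot(P[...,0]-.584,P[...,1]+.353)<.09)
r2=cv2.minAreaRect((P[m][:,:2]*1000).astype(np.float32)); print('box',r2)
ang=lambda v: np.arctan2(v[1],v[0])
for c in (bc,np.array(r2[0])/1000):
    a0=ang((tick[0][:2]-c)); at=ang(tab[:2]-c); ap=ang(bx)
    print(c,'zero dir',a0,'tab',at,np.linalg.norm(tab[:2]-c),'ptr',ap,'dial angle',(a0-ap)%6.283,'tab angle',(a0-at)%6.283, 'tick r',[np.linalg.norm(t[:2]-c) for t in tick])
```

```text
((584.0382690429688, -354.7486572265625), (46.036678314208984, 12.19228744506836), 58.67073059082031)
box ((583.82275390625, -354.77447509765625), (98.86608123779297, 100.35319519042969), 87.96025848388672)
[ 0.58403827 -0.35474866] zero dir 3.1309963183338665 tab 2.13930088512147 0.03142113405515958 ptr 1.0258375746217818 dial angle 2.1051587437120847 tab angle 0.9916954332123966 tick r [np.float64(0.04469997267903615), np.float64(0.037291828451693335)]
[ 0.58382275 -0.35477448] zero dir 3.130364640059433 tab 2.1330598131343677 0.031327473664041185 ptr 1.0258375746217818 dial angle 2.1045270654376513 tab angle 0.9973048269250655 tick r [np.float64(0.04448475208626796), np.float64(0.037076472885195055)]
```

Run:
```python
from h import *
ctrl.grab()
st,im,P=look('d2')
Q=(P-st['tcp_pos'])@Ro.from_rotvec(st['eef_rot']).as_matrix()
m=(abs(Q[...,1])<.012)&(abs(Q[...,0])<.014)&(P[...,2]>.09)
q=Q[m]; print(len(q),np.percentile(q[:,2],[50,90,99,100]).round(4),q[q[:,2].argmax()],st['finger_gap'])
v,u=np.nonzero(m); print(u.min(),u.max(),v.min(),v.max())
ctrl.ungrasp()
st,im,P=look()
Q=(P-st['tcp_pos'])@Ro.from_rotvec(st['eef_rot']).as_matrix()
m=(abs(Q[...,1])<.062)&(abs(Q[...,0])<.014)&(P[...,2]>.09)
q=Q[m]; print(len(q),np.percentile(q[:,2],[50,90,99,100]).round(4),q[q[:,2].argmax()],st['finger_gap'])
```

```text
6748 [-0.0798 -0.0452 -0.0309 -0.0277] [ 0.00951729  0.00379715 -0.02768108] 7.775892427377316e-05
283 365 238 399
22594 [-0.0993 -0.0613 -0.0418 -0.0367] [-0.00743886  0.04225609 -0.0367161 ] 0.0850820139430751
```

View pics/d2.png

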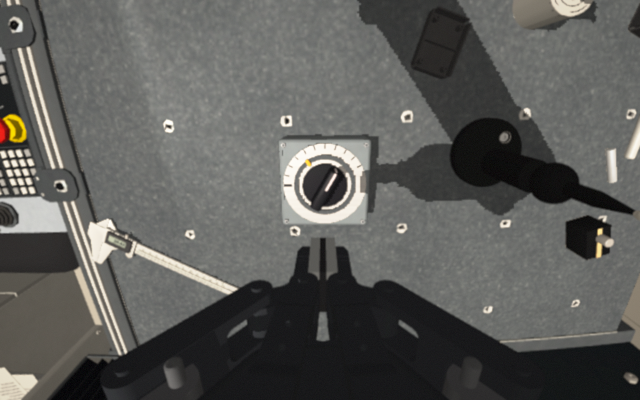

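```bash
cat >> h.py <<'E'
DC=np.array([.5839,-.3548])
def dial_grab(psi,z=.034):
    ctrl.goto([*DC,.10],down(psi)); 
    print('hit',ctrl.move_l([*DC,z],speed=.1,f_stop=10))
    ctrl.grab(); st=ctrl.observe(); print('gap',st['finger_gap'],st['force'].round(1),st['wrist_torque'].round(2),st['joints'].round(2))
def dial_turn(p0,p1,z=.034,rate=.6):
    n=max(1,int(np.ceil(abs(p1-p0)/.15)))
    for p in np.linspace(p0,p1,n+1)[1:]:
        q=ctrl.solve_ik([*DC,z],down(p))
        if q is None: print('no ik',p); break
        ctrl.move_l([*DC,z],orientation=down(p))
    ctrl.wait(.2); st=ctrl.observe(); print('turned',st['tcp_pos'].round(4),st['force'].round(1),st['wrist_torque'].round(2),'gap',st['finger_gap'],round(st['time'],1))
def dial_look(tag):
    ctrl.goto([*DC,.17],down(1.5358)); ctrl.wait(.3)
    st,im,P=look(tag)
    uv=proj('wrist',[[*DC,.06]],st)[0].astype(int); save(tag+'c',im[uv[1]-70:uv[1]+70,uv[0]-70:uv[0]+70],4.2)
    m=(P[...,2]>.062)&(P[...,2]<.075)&(np.hypot(P[...,0]-DC[0],P[...,1]-DC[1])<.035)
    q=P[m][:,:2]; d=q-q.mean(0); w,v=np.linalg.eigh(d.T@d); a=np.arctan2(v[1,1],v[0,1])
    print('bar',cv2.minAreaRect((q*1000).astype(np.float32)),'angle mod pi',a%np.pi,'t',st['time'])
    return a
E
python3 - <<'E'
from h import *
dial_grab(1.026)
dial_turn(1.026,2.136)
ctrl.ungrasp(); ctrl.move_l([*DC,.1],speed=.2)
dial_look('d3')
E
```

```text
hit False
gap 0.010156075756405494 [-0.9  1.1  1.7] [0.21 0.21 0.01] [-0.01  0.92  1.02  1.35 -0.78  1.29  0.48]
turned [ 0.5844 -0.3547  0.0343] [0.2 0.6 5.9] [0.42 0.16 0.08] gap 0.010056665321947803 54.4
bar ((583.6065063476562, -355.02398681640625), (12.18320083618164, 46.3731689453125), 32.017250061035156) angle mod pi 2.1307907975561857 t 56.475
```

View pics/d3c.png

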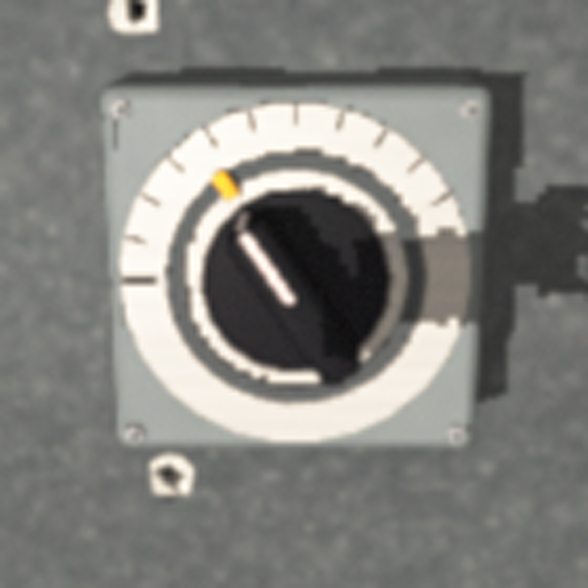

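Run:
```python
from h import *
c=np.array([.52,.31]); 
ctrl.goto([*c,.24],down(best_psi(c,0.))); ctrl.wait(.5)
st,im,P=look('sw1'); np.save('sw1P.npy',P)
print(st['tcp_pos'],st['time'])
im2,D=ctrl.read_camera('top'); save('top6',im2,1.25); Pt=cloud('top',D); np.save('top6P.npy',Pt); print('pile',fit_sq(Pt,PAD,.09,.115))
for t in ('roller','pivot','switch_body'): 
    print(t,ctrl.tip_of('wrist',t)[:2])
uv=proj('wrist',[[*c,.08]],st)[0].astype(int); a=max(0,uv[1]-100);b=max(0,uv[0]-120); print(a,b); save('sw1c',im[a:a+200,b:b+240],3)
```

```text
[0.5200167  0.30997168 0.23996065] 59.4167
pile (array([ 0.65526771, -0.01511582]), np.float64(0.06207180932586267), array([65.4, 64. ]), np.float64(0.04563788835971255), 498, np.float64(0.09873720241285033))
roller [{'centre': [311.3, 168.4], 'score': 0.84}]
pivot [{'centre': [313.0, 159.1], 'score': 0.7}]
switch_body [{'centre': [320.0, 135.5], 'score': 0.57}]
74 202
```

View pics/sw1c.png

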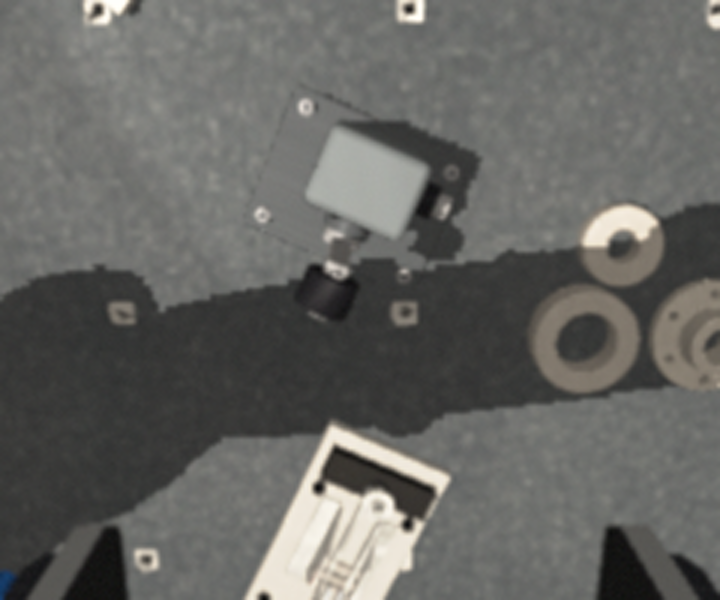

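View pics/top6.png

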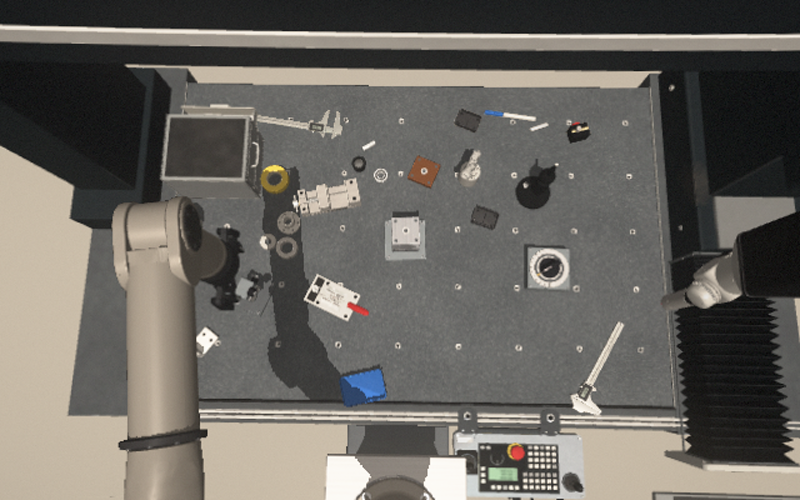

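Run:
```python
from h import *
for nm in ('sw1P','top6P'):
    P=np.load(nm+'.npy') if nm=='sw1P' else cloud('top',np.load('top0.npy'))
    near=np.hypot(P[...,0]-.52,P[...,1]-.32)<.08
    for lab,lo,hi in (('housing',.066,.078),('roller',.118,.135),('rollerall',.104,.135)):
        m=near&(P[...,2]>lo)&(P[...,2]<hi); q=P[m]
        r=cv2.minAreaRect((q[:,:2]*1000).astype(np.float32)); print(nm,lab,len(q),r,np.median(q[:,2]),q[:,2].max())
P=np.load('sw1P.npy')
near=np.hypot(P[...,0]-.52,P[...,1]-.32)<.15
m=near&(P[...,2]>.03); q=P[m]
print('tall things',[(tuple(np.round(x,2)))for x in q[::400]][:40])
st=None
```

```text
sw1P housing 1116 ((519.8377075195312, 351.7752990722656), (43.791786193847656, 44.05357360839844), 66.34347534179688) 0.07239828866940134 0.07736516834159918
sw1P roller 303 ((507.57440185546875, 323.9210205078125), (20.154930114746094, 19.908790588378906), 66.02059936523438) 0.12664433856945595 0.12987119623668264
sw1P rollerall 333 ((507.6062316894531, 323.9925537109375), (20.311519622802734, 19.908790588378906), 66.02059936523438) 0.12577155175285437 0.12987119623668264
top6P housing 153 ((523.0993041992188, 355.4962158203125), (33.02695846557617, 43.4683837890625), 67.46054077148438) 0.07132127870958604 0.07748783918330582
top6P roller 41 ((508.318359375, 322.5739440917969), (14.117193222045898, 19.36760902404785), 64.82363891601562) 0.12416456245456953 0.13143056724917646
top6P rollerall 48 ((509.0511474609375, 324.0340881347656), (18.72071647644043, 19.429479598999023), 64.63275909423828) 0.12355824450708186 0.13143056724917646
tall things [(np.float64(0.51), np.float64(0.38), np.float64(0.04)), (np.float64(0.53), np.float64(0.36), np.float64(0.07)), (np.float64(0.53), np.floa
[... 1395 characters left out ...]
t64(0.32), np.float64(0.33)), (np.float64(0.46), np.float64(0.32), np.float64(0.33)), (np.float64(0.58), np.float64(0.32), np.float64(0.33)), (np.float64(0.48), np.float64(0.33), np.float64(0.34)), (np.float64(0.58), np.float64(0.32), np.float64(0.34)), (np.float64(0.48), np.float64(0.33), np.float64(0.34)), (np.float64(0.58), np.float64(0.32), np.float64(0.34)), (np.float64(0.47), np.float64(0.31), np.float64(0.33)), (np.float64(0.57), np.float64(0.31), np.float64(0.33)), (np.float64(0.46), np.float64(0.32), np.float64(0.34)), (np.float64(0.48), np.float64(0.33), np.float64(0.34)), (np.float64(0.5), np.float64(0.32), np.float64(0.34)), (np.float64(0.52), np.float64(0.32), np.float64(0.34))]
```

```bash
cat >> h.py <<'E'
RL=np.array([.5072,.3222]); HY=1.150; U=np.array([np.cos(HY-np.pi/2),np.sin(HY-np.pi/2)]); SPSI=HY+np.pi/2
E
python3 - <<'E'
from h import *
print(U,SPSI)
p=lambda o,z:[*(RL+o*U),z]
ctrl.grab(); ctrl.goto(p(45,.2) if 0 else p(.045,.2),down(SPSI))
ctrl.move_l(p(.045,.076),speed=.15); ctrl.wait(.2)
st,im,P=look('sw2'); print(st['tcp_pos'].round(4),st['joints'].round(2),st['force'].round(1),st['time'])
Q=(P-st['tcp_pos'])@Ro.from_rotvec(st['eef_rot']).as_matrix()
m=(P[...,2]>.104)&(P[...,2]<.135)&(np.hypot(P[...,0]-RL[0],P[...,1]-RL[1])<.03)
print('roller',cv2.minAreaRect((P[m][:,:2]*1000).astype(np.float32)), 'tool frame x',Q[m][:,0].min(),Q[m][:,0].max(),Q[m][:,1].min(),Q[m][:,1].max())
im,D=ctrl.read_camera('side'); save('sw2s',im[220:380,270:430],4)
E
```

```text
[ 0.91276394 -0.40848744] 2.7207963267948965
[0.5491 0.3041 0.0772] [-1.04  0.68  0.81  1.49 -0.51  1.19  1.  ] [ 0.3 -0.8  0.2] 62.6083
roller ((506.7999572753906, 324.2249755859375), (19.822423934936523, 18.8969669342041), 66.16458129882812) tool frame x 0.037287475973251306 0.056193267961217507 -0.00871516647728629 0.011106367578769727
```

View pics/sw2.png

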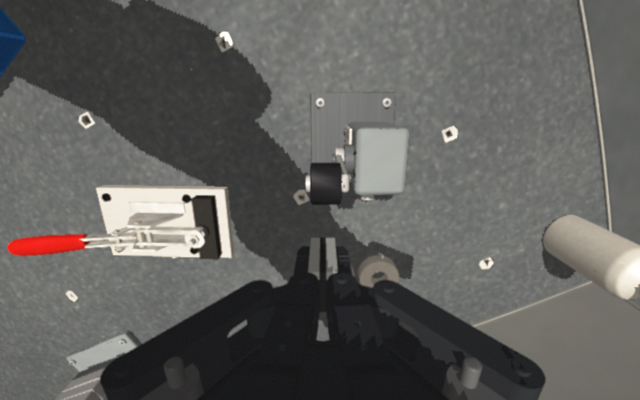

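View pics/sw2s.png

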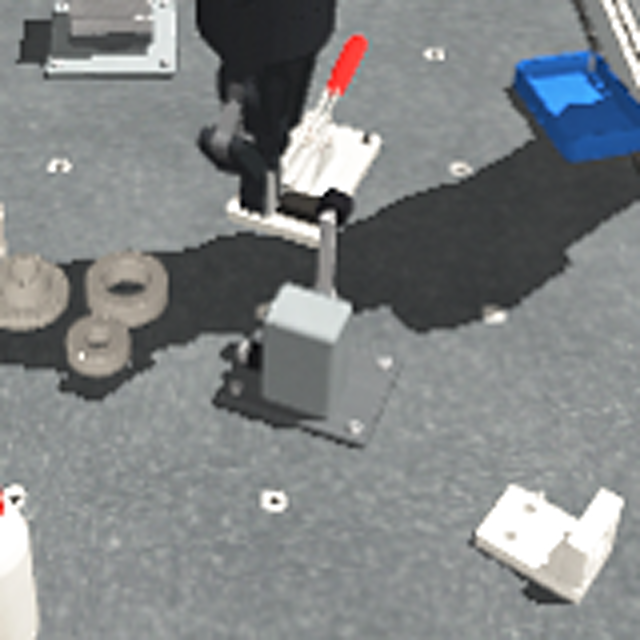

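Run:
```python
from h import *
p=lambda o,z:[*(RL+o*U),z]
def see(tag):
    st,im,P=look(tag)
    m=(P[...,2]>.1)&(P[...,2]<.135)&(np.hypot(*(np.moveaxis(P[...,:2],-1,0)-(RL-.02*U)[:,None,None]))<.04)
    Q=(P-st['tcp_pos'])@Ro.from_rotvec(st['eef_rot']).as_matrix()
    m&=(Q[...,0]>.0105)
    d=(P[m][:,:2]-RL)@U
    print('tcp off',((st['tcp_pos'][:2]-RL)@U).round(4),st['tcp_pos'][2].round(4),'F.U',(st['force'][:2]@U).round(2),'roller u',np.percentile(d,[1,50,99]).round(4) if len(d) else None,'ztop',np.percentile(P[m][:,2],98) if len(d) else None,st['time'])
ctrl.move_l(p(.008,.076),speed=.05); ctrl.wait(.1); see('sw3')
im,D=ctrl.read_camera('side'); save('sw3s',im[220:380,270:430],4)
```

```text
tcp off 0.0086 0.0761 F.U 0.83 roller u [-0.0224 -0.0136 -0.002 ] ztop 0.13382882810582042 63.7
```

View pics/sw3.png

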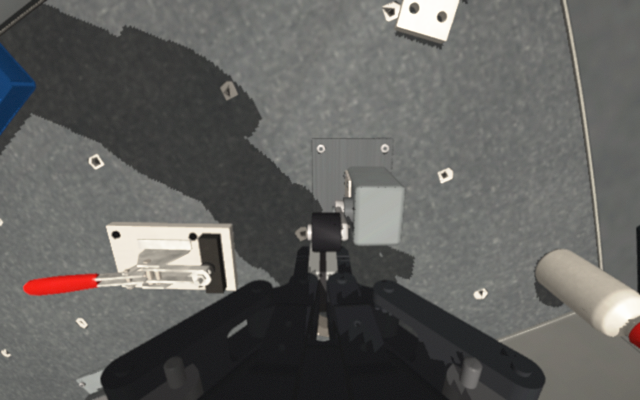

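View pics/sw3s.png

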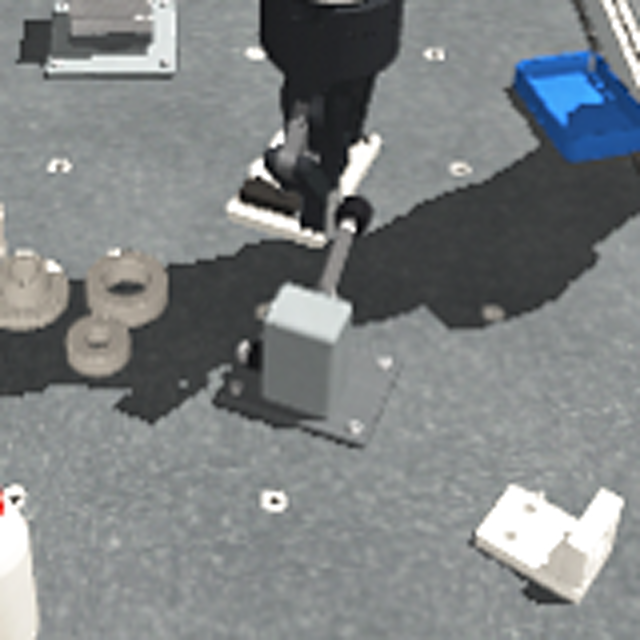

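Run:
```python
from h import *
p=lambda o,z:[*(RL+o*U),z]
def see(tag):
    st,im,P=look(tag)
    m=(P[...,2]>.095)&(P[...,2]<.135)&(np.hypot(*(np.moveaxis(P[...,:2],-1,0)-(RL-.02*U)[:,None,None]))<.05)
    Q=(P-st['tcp_pos'])@Ro.from_rotvec(st['eef_rot']).as_matrix()
    m&=(Q[...,0]>.0105)
    d=(P[m][:,:2]-RL)@U
    print('tcp off',((st['tcp_pos'][:2]-RL)@U).round(4),st['tcp_pos'][2].round(4),'F.U',(st['force'][:2]@U).round(2),'roller u',np.percentile(d,[1,50,99]).round(4) if len(d) else None,st['time'])
ctrl.move_l(p(-.0115,.076),speed=.04); ctrl.wait(.4); see('sw4')
im,D=ctrl.read_camera('side'); save('sw4s',im[220:380,270:430],4)
```

```text
tcp off -0.0114 0.0761 F.U 1.6 roller u [-0.0422 -0.0314 -0.0219] 64.8333
```

View pics/sw4s.png

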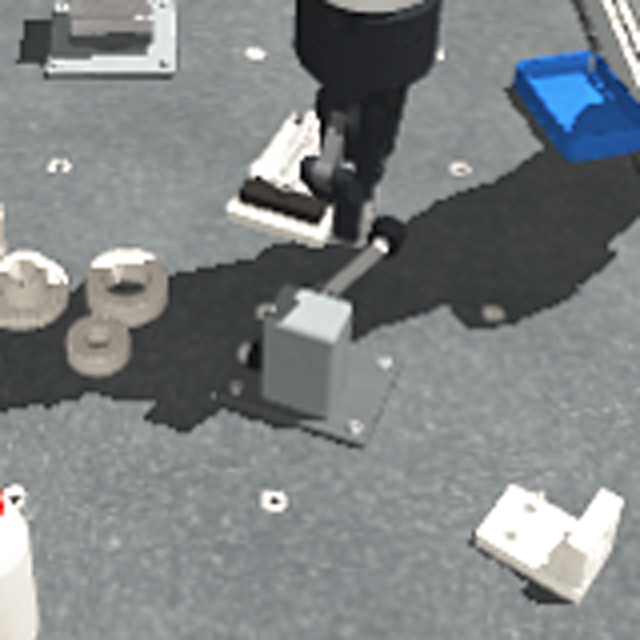

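Run:
```python
from h import *
p=lambda o,z:[*(RL+o*U),z]
ctrl.move_l(p(.045,.076),speed=.06); ctrl.move_l(p(.045,.2),speed=.2)
ctrl.ungrasp()
ctrl.goto([.6,-.1,.25],down(1.6))
a=dial_look('d5')%np.pi
im,D=ctrl.read_camera('side'); save('sw5s',im[220:380,270:430],4)
Z0=np.pi-.0356
print(a,Z0,ctrl.observe()['joints'].round(2))
dial_grab(a); dial_turn(a,Z0-.005)
ctrl.ungrasp(); ctrl.move_l([*DC,.1],speed=.2)
dial_look('d6')
im,D=ctrl.read_camera('top'); save('top7',im,1.25); P=cloud('top',D); print('pile',fit_sq(P,PAD,.09,.115))
m=(P[...,2]>.104)&(P[...,2]<.135)&(np.hypot(P[...,0]-RL[0],P[...,1]-RL[1])<.05); print('roller',P[m].mean(0),RL)
```

```text
bar ((583.58740234375, -354.83197021484375), (12.209397315979004, 46.22945785522461), 31.5352840423584) angle mod pi 2.124876546224809 t 70.4333
2.124876546224809 3.105992653589793 [ 0.01  0.79  1.04  1.17 -0.66  1.51  0.9 ]
hit False
gap 0.009811683121154165 [-0.3  1.3  1.5] [ 0.13 -0.04  0.06] [ 0.05  0.85  0.86  1.35 -0.65  1.23  1.5 ]
turned [ 0.5845 -0.3543  0.0343] [1.4 2.1 5.9] [ 0.59 -0.23 -0.02] gap 0.01021544906828641 74.9
bar ((583.6380004882812, -354.81585693359375), (12.197868347167969, 46.218231201171875), 88.22008514404297) angle mod pi 3.0978867117127633 t 77.6667
pile (array([ 0.6557345 , -0.01481903]), np.float64(0.06284138525240732), array([66.1, 63.6]), np.float64(0.022903116715059596), 491, np.float64(0.09879042307436459))
roller [0.50829429 0.32179673 0.12304081] [0.5072 0.3222]
```

View pics/d6c.png

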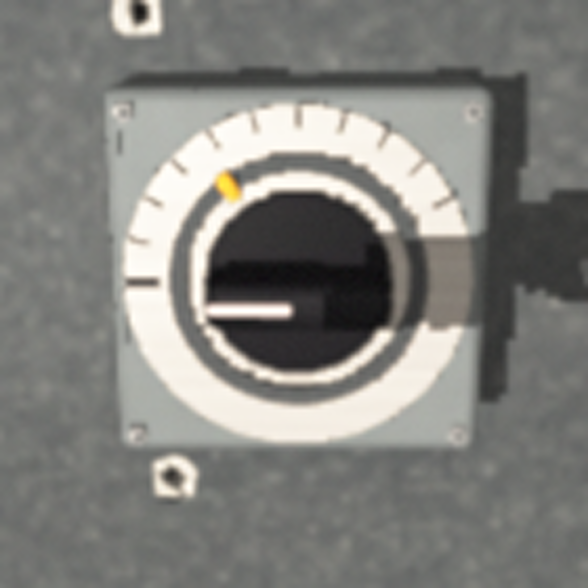

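View pics/top7.png

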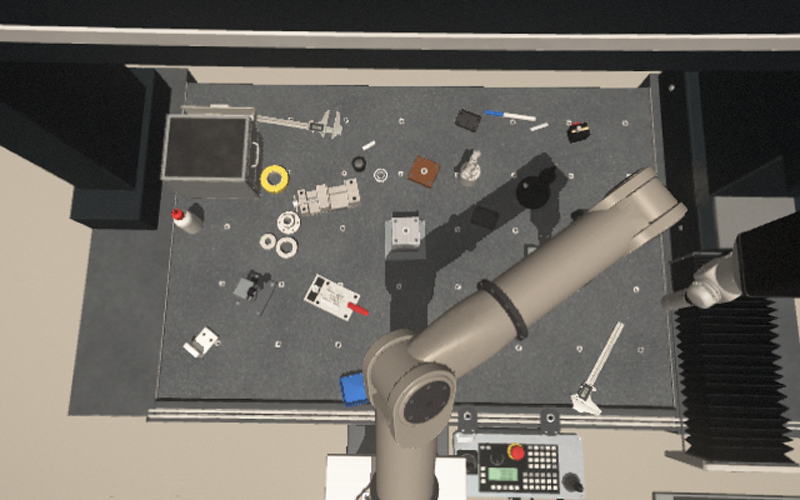

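View pics/sw5s.png

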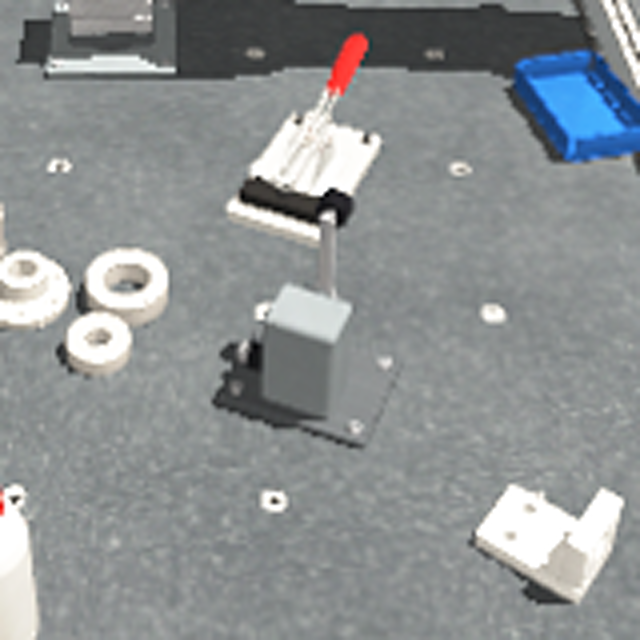

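Run:
```python
from h import *
ctrl.goto([.60,-.18,.3],down(best_psi(PAD,PYAW))); ctrl.wait(.4)
st,im,P=look('f1'); print(fit_sq(P,PAD,.09,.115),st['time'])
im,D=ctrl.read_camera('side'); save('f1s',im[150:270,230:390],5)
```

```text
(array([ 0.65469099, -0.01596553]), np.float64(0.04271681307027445), array([64.9, 65. ]), np.float64(0.03590714714499697), 3266, np.float64(0.10067844197278003)) 79.0417
```

View pics/f1s.png

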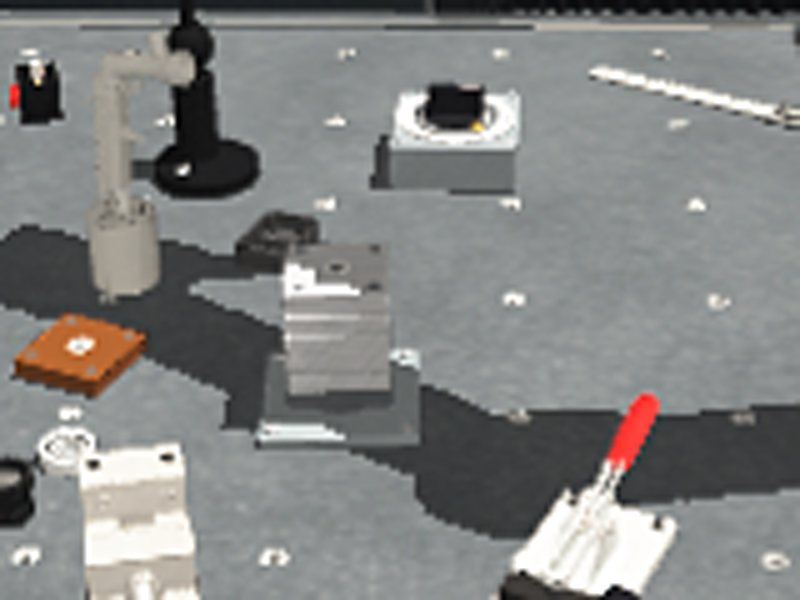

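Run:
```python
from h import *
print(ctrl.sign_off(), ctrl.observe()['time'])
```

```text
the job is handed in; nothing more can be done
the job is handed in; nothing more can be done
```

The load check is done and handed in about 79 s into the run. All five steel plates are piled on the pad, and the brown look-alike and L-shaped bracket were left alone. I turned the dial to the brass tab, pushed the switch's roller arm to about 0.56 rad for roughly half a second and let it spring back. Then I turned the dial back to zero. The sign-off reports no verdict, so the results below are my own checks.

- **Pile:** The first grasp closed above its plate and missed, because the open fingertips sit higher than I had assumed. I lowered the gripper and every later grasp held. After each placing, the top plate measured within 1 mm of the pad's centre and within 0.01 rad of square. In the last check, from an oblique view, the top plate read about 2.8 mm off centre and still square. The side view shows a flat, square pile. I did not measure the lower plates again after stacking.
- **Dial:** At the tab, the pointer was within 0.01 rad of my tab measurement. At the end it was within 0.01 rad of zero judged by the box edges, or about 0.03 rad judged by the tick, so the two references disagree slightly.
- **Switch:** Both the roller's measured shift of 32 mm and the tool position put the arm well past the trip angle and clear of its end stop. Afterwards the roller was back within about 1 mm of its starting place.
- **Disturbances:** I saw no knocked plate and no slackened grip.

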